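# Shim the heat sink in the burn-in jig

## Task

In the burn-in jig there is a wide gap between the finned aluminium heat sink and the sliding jaw. Stand the two thick aluminium spacer plates in the gap one at a time, upright, square-on and centred with their broad faces towards the heat sink, then push the jaw along until the pack is snug between jaw and heat sink with no looseness left, and let go.

Things in the scene. Friction and masses are not known exactly. Their poses are not given: they have to be found in the camera images.
- gap (a point): mid-width point on the grey bed of the jig (fixed), in the gap, 8 mm above the bench. y: along the jaw's travel towards the heat sink; z up. Bed 76 mm wide (x), from -106 to +122 mm in y, open at both sides of the gap. The heat sink's flat face is at y = +55 mm, 60 mm wide, top 52 mm above the bed
- jaw (a joint): jaw travel, m: 0 open (starts 0 to 0.02), grows towards the heat sink (+y of gap), end stop 0.086. Upright dark steel block 60 mm wide, 14 mm thick, top 54 mm above the bed; front face at y = -55 mm + travel, back face at -69 mm + travel. Slides with about 2.5 N friction, stays where left. Meets both plates at 0.078; with one plate alone it stops 8 mm loose
- plate_a_center (a point): one of two equal bare-aluminium spacer plates, 16 mm thick (its own x axis), 50 mm wide (its y) and 45 mm tall (its z), about 0.1 kg, standing upright on the bench to the robot's right (-y side); no other thing there has this shape. The point is the plate's centre, 22.5 mm above its underside
- plate_b_center (a point): one of two equal bare-aluminium spacer plates, 16 mm thick (its own x axis), 50 mm wide (its y) and 45 mm tall (its z), about 0.1 kg, standing upright on the bench to the robot's right (-y side); no other thing there has this shape. The point is the plate's centre, 22.5 mm above its underside
Mind the look-alikes: they are no part of the job. What is shaped like the part that bears plate_a_center but orange or yellow is not meant.

How it is judged:
On the way, in this order (a step that is already met when the one before it is completed fails the run):
1. one plate stands in the gap, let go, while the other is not yet there ((((x of plate_a_center in the frame of gap between -0.02 and 0.02 m and y of plate_a_center in the frame of gap between -0.05 and 0.055 m and z of plate_a_center in the frame of gap between 0.015 and 0.03 m and angle between plate_a_center's own z axis and vertical below 0.17 rad and angle between the x axis of plate_a_center and the y axis of gap, either way round below 0.26 rad and contact force between the fingers and plate_a below 0.2 N) and horizontal distance between plate_b_center and gap above 0.12 m) or ((x of plate_b_center in the frame of gap between -0.02 and 0.02 m and y of plate_b_center in the frame of gap between -0.05 and 0.055 m and z of plate_b_center in the frame of gap between 0.015 and 0.03 m and angle between plate_b_center's own z axis and vertical below 0.17 rad and angle between the x axis of plate_b_center and the y axis of gap, either way round below 0.26 rad and contact force between the fingers and plate_b below 0.2 N) and horizontal distance between plate_a_center and gap above 0.12 m))), for 0.2 s.
2. both plates stand in the gap, let go, with the jaw not yet pushed home (x of plate_a_center in the frame of gap between -0.02 and 0.02 m and y of plate_a_center in the frame of gap between -0.05 and 0.055 m and z of plate_a_center in the frame of gap between 0.015 and 0.03 m and angle between each of plate_a_center, plate_b_center's own z axis and vertical below 0.17 rad and angle between the x axis of each of plate_a_center, plate_b_center and the y axis of gap, either way round below 0.26 rad and contact force between the fingers and plate_a below 0.2 N and x of plate_b_center in the frame of gap between -0.02 and 0.02 m and y of plate_b_center in the frame of gap between -0.05 and 0.055 m and z of plate_b_center in the frame of gap between 0.015 and 0.03 m and contact force between the fingers and plate_b below 0.2 N and value of joint jaw below 0.073 m), for 0.2 s.
At the end, for the whole second after the job is handed in: Both plates stand upright (within 10 degrees) on the bed between jaw and heat sink, within 20 mm of its mid-line, broad faces within 15 degrees of square to the jaw's travel, released; the jaw is at rest at 0.074 to 0.082 m, i.e. less than 4 mm of looseness is left (snug is 0.078) (x of plate_a_center in the frame of gap between -0.02 and 0.02 m and y of plate_a_center in the frame of gap between -0.05 and 0.055 m and z of plate_a_center in the frame of gap between 0.015 and 0.03 m and angle between each of plate_a_center, plate_b_center's own z axis and vertical below 0.17 rad and angle between the x axis of each of plate_a_center, plate_b_center and the y axis of gap, either way round below 0.26 rad and contact force between the fingers and plate_a below 0.2 N and x of plate_b_center in the frame of gap between -0.02 and 0.02 m and y of plate_b_center in the frame of gap between -0.05 and 0.055 m and z of plate_b_center in the frame of gap between 0.015 and 0.03 m and contact force between the fingers and plate_b below 0.2 N and value of joint jaw between 0.074 and 0.082 m and velocity of joint jaw between -0.005 and 0.005 m/s); the robot touches nothing.
It also fails if it takes over 72 s, if anything falls off the work surface, if the arm or the gripper's body presses on something with over 40 N, if the wrist force passes 120 N, or if a joint passes its speed limit or range.

## Robot

A 6-joint arm with a two-finger parallel gripper is mounted at the origin on the work surface. World frame = base frame: x ahead of the robot, y to its left, z up, the work surface at z = 0. Lengths are in m, angles in rad, forces in N, time in s.
With the tool pointing down it reaches from about 0.25 to 0.775 m from the base axis. Payload 4 kg.
Tool frame: the origin (TCP) lies at the very end of the fingers, on their centre line; the grasp point (between the pads) lies 19 mm behind it; z points along the fingers, y is the line along which they close (so a half turn about z gives the same grasp; the last joint's range is limited). The gripper opens to 94 mm and grips with 3 to 60 N. Pads are 16 mm wide; open, the fingers measure 119 mm over their backs; the gripper's body (75 mm by 177 mm) begins 78 mm behind the grasp point.
Start: joints at [1.075, 0.087, 1.371, -0, 1.684, -0.103], TCP at [0.211, 0.508, 0.206] pointing down, gripper open.
Joint ranges: [-3.1, 3.1], [-0.76, 2.03], [0.27, 2.55], [-1.08, 4.22], [0.17, 2.65], [-2.57, 2.57]. Speed limits (rad/s): [2.79, 2.79, 3.14, 3.14, 3.14, 3.14].

## Interface

Orientations are given as [roll, pitch, yaw] about the fixed x, y, z axes, in that order (R = Rz(yaw) Ry(pitch) Rx(roll)).
In Python, from bench import robot, snapshot, finder gives the robot as it stands.
- The arm moves only by the tool drive_tool, never from a script. Its argument "deltas" is text: rows parted by semicolons, each of 7 numbers parted by spaces: the shift along the tool's x, y, z each as a share of 100 mm, from -1 to 1, then the turn, a rotation vector about the tool's x, y, z each as a share of 90 degrees, from -1 to 1, then the finger opening in mm, from 0 to 94. In form: tx ty tz rx ry rz gripper; .... A call has 1 to 5 rows; each row is the pose to reach, as a shift and turn from the pose commanded when the call began, along the tool's axes at that moment; what a row does not reach only later rows make up. A row lasts 1/10 s, in which the tool goes at most 50 mm and 8.59 degrees, less where a joint would pass 70% of its speed; a pose out of reach is approached as far as the arm can. A call with a number of a shift or a turn outside -1 to 1 is refused whole. A call with a gripper value outside its range is refused whole. The fingers move at their own pace and stop on an object; the grip force is fixed at half the most. Time passes only in rows, so rows that repeat a pose let the fingers close. It gives the time, the measured TCP pose, the force, the opening and the grip force at its end, in the units of the state.
- robot.get_obs(): the state, without advancing time (a new reading comes with each control period).
- snapshot(name): name is "side" or "top"; returns a dict with "img" (480x640x3 uint8, red, green, blue), "fx", "fy", "cx", "cy" (pixels), "T" (4x4, takes a point from camera to world coordinates). Camera axes: x right, y up, looking along -z (the intrinsics and any distortion apply to the point x, -y, -z); pixel columns grow to the right and rows downward; lengths in m; the calibration is good to about 2 mm. A picture is of the moment at which its call begins. There is no depth.
- robot.close_job(): hands the job in; it is judged then, once.
Trained networks look in the newest picture that a camera, given by its name, has taken for a name from the list of things; names that differ only in an ending like _2 or _b are one class to them, and where a whole thing is asked for, a point or a joint stands for the part that bears it (a point fixed in the world has none). Each returns a list of dicts, best first, with "confidence" (0 to 1); they miss things now and then, are a little off and sometimes report something else, mostly with a low value. They report only what shows in the picture. A call takes as long as a camera call. They do not tell look-alikes from the thing itself.
- finder.look_for(camera, thing): "xy" ([column, row] in pixels, amid what is visible of it).
- finder.masks_of(camera, thing): "region" (480x640 bool, what is visible of it) and "xy" ([column, row] in pixels, amid what is visible of it).
- finder.landmark_of(camera, thing): "xy" ([column, row] in pixels: a listed point, or the origin of a listed thing).
The state is a dict: "time": time; "joint_positions": joint angles; "qvel": joint speeds; "joint_torque": joint torques, N m; "tool_pos": TCP position; "ee_rot": TCP orientation; "wrist_force": force on the tool from outside, world axes, zero at the start; "wrist_torque": the same for the moment, N m; "width": finger opening in m; "finger_force": force on a finger pad.
Only numpy, scipy, OpenCV 4.12 (cv2) and the standard library are available. Lean on these libraries where they do the work, as an engineer would, in place of code of your own. Each camera call takes 0.05 s, during which the arm holds its last target. There are 200 camera calls.

## Working session

There is one attempt and no reset: what is moved stays moved. The work goes in short steps, Python scripts to look and compute and a tool call to move; the robot and the scene stay as the last step left them, time stands still between calls to the robot, and variables do not carry over. Pictures are saved under pics/ and viewed, at most 10 in all, crops included, and the job is handed in when it is done.

Besides the shell and the picture viewer there is one more tool, called by a JSON object that holds its "fn" and its "kwargs", one argument or row to a line. drive_tool: Moves the arm, as the interface text tells. Shift numbers are shares of 100 mm and turn numbers shares of 90 degrees, none past 1 either way. Its arguments: {"type":"object","properties":{"deltas":{"type":"string"}},"required":["deltas"]}

```bash
ls; mkdir -p pics
cat > h.py <<'E'
import numpy as np, cv2
from bench import robot, snapshot, finder
def ray(s,uv):
    d=np.array([(uv[0]-s['cx'])/s['fx'],-(uv[1]-s['cy'])/s['fy'],-1.])
    return s['T'][:3,3], s['T'][:3,:3]@d
def at(s,uv,z):
    o,d=ray(s,uv); return o+d*(z-o[2])/d[2]
def proj(s,p):
    c=np.linalg.inv(s['T'])@np.r_[p,1]
    return np.array([s['cx']-s['fx']*c[0]/c[2], s['cy']+s['fy']*c[1]/c[2]])
E
python3 - <<'E'
from h import *
S={n:snapshot(n) for n in('top','side')}
for n,s in S.items():
    cv2.imwrite(f'pics/{n}0.png',s['img'][:,:,::-1]); print(n,[k for k in s],s['T'].round(3).tolist(),s['fx'],s['fy'],s['cx'],s['cy'])
    for t in('gap','plate_a_center','plate_b_center'):
        for d in finder.landmark_of(n,t): print(t,d['confidence'],d['xy'],at(s,d['xy'],.008 if t=='gap' else .0225).round(3))
    for d in finder.look_for(n,'jaw'): print('jaw',d['confidence'],d['xy'],at(s,d['xy'],.06).round(3))
E
```

```text
pics
top ['img', 'fx', 'fy', 'cx', 'cy', 'T'] [[0.006, 0.995, -0.103, 0.483], [-0.999, 0.011, 0.041, -0.034], [0.042, 0.103, 0.994, 0.778], [0.0, 0.0, 0.0, 1.0]] 576.2635546209851 576.2635546209851 302.9289429445244 240.96092194417315
gap 0.6 [186.4, 270.0] [0.523 0.088 0.008]
plate_a_center 0.98 [440.2, 172.0] [ 0.657 -0.25   0.022]
plate_a_center 0.84 [378.8, 211.1] [ 0.603 -0.167  0.022]
plate_a_center 0.79 [368.7, 263.2] [ 0.533 -0.153  0.022]
plate_a_center 0.72 [279.6, 158.7] [ 0.672 -0.034  0.022]
plate_a_center 0.65 [376.8, 139.5] [ 0.7   -0.165  0.022]
plate_b_center 0.96 [430.9, 328.3] [ 0.448 -0.234  0.022]
jaw 0.84 [226.7, 283.5] [0.504 0.03  0.06 ]
side ['img', 'fx', 'fy', 'cx', 'cy', 'T'] [[-0.953, 0.15, -0.263, 0.367], [-0.303, -0.512, 0.804, 0.572], [-0.015, 0.846, 0.534, 0.44], [0.0, 0.0, 0.0, 1.0]] 527.5003870350401 527.5003870350401 322.15548771396107 239.27624401455742
gap 0.78 [324.7, 318.3] [0.522 0.095 0.008]
plate_a_center 0.93 [267.1, 194.6] [ 0.708 -0.168  0.023]
plate_a_center 0.93 [309.5, 175.9] [ 0.662 -0.258  0.023]
plate_a_center 0.86 [363.4, 212.9] [ 0.534 -0.151  0.023]
plate_a_center 0.86 [258.1, 236.4] [ 0.668 -0.038  0.023]
plate_a_center 0.61 [323.0, 199.8] [ 0.61  -0.176  0.023]
plate_b_center 0.6 [421.9, 197.8] [ 0.452 -0.229  0.023]
plate_b_center 0.59 [325.4, 199.5] [ 0.606 -0.178  0.023]
jaw 0.69 [352.8, 275.5] [0.494 0.068 0.06 ]
```

View pics/top0.png

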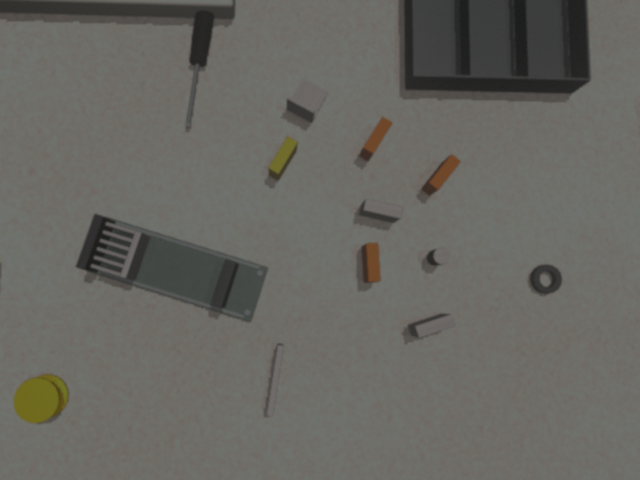

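View pics/side0.png

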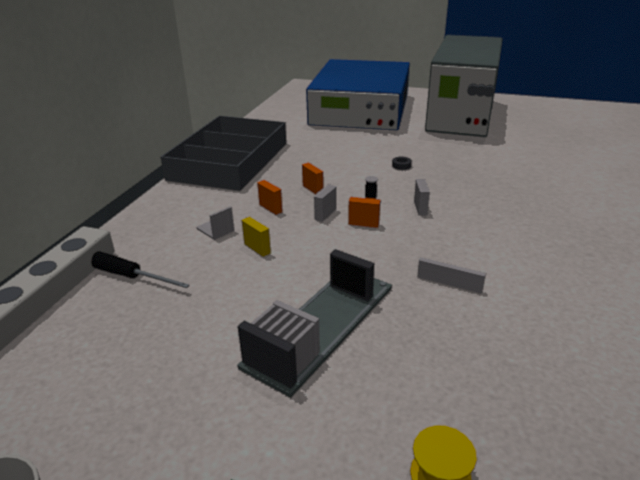

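The top view shows bare-aluminium plates at about (381,211) and (432,326). The orange and yellow ones are look-alikes. The jig runs from its bed end at (257,293) to the heat sink at (120,250), with the jaw at (226,283). Next I refine by fitting box silhouettes to the masks.

```bash
cat >> h.py <<'E'
from scipy.optimize import minimize
def boxpts(x,y,yaw,xr,yr,zr):
    c,s=np.cos(yaw),np.sin(yaw)
    return [np.array([x+c*a-s*b,y+s*a+c*b,z]) for a in xr for b in yr for z in zr]
def sil(s,pts):
    m=np.zeros((480*4,640*4),np.uint8)
    P=np.array([proj(s,p) for p in pts])
    h=cv2.convexHull(((P+.5)*4).astype(np.float32)).round().astype(np.int32)
    cv2.fillConvexPoly(m,h,1); return cv2.resize(m.astype(np.float32),(640,480),interpolation=cv2.INTER_AREA)
def fit(views,p0,xr,yr,zr):
    def cost(p):
        c=0
        for s,r in views:
            m=sil(s,boxpts(*p,xr,yr,zr)); c+=1-np.minimum(m,r).sum()/np.maximum(m,r).sum()
        return c
    best=None
    for dy in (-.5,0,.5):
        q=np.array(p0)+[0,0,dy]
        r=minimize(cost,q,method='Nelder-Mead',options=dict(initial_simplex=[q,q+[.006,0,0],q+[0,.006,0],q+[0,0,.25]],xatol=1e-4,fatol=1e-4))
        if best is None or r.fun<best.fun: best=r
    return best.x,best.fun/len(views)
def near(cam,thing,uv,tol=14):
    L=[d for d in finder.masks_of(cam,thing) if np.hypot(*(np.array(d['xy'])-uv))<tol]
    return L[0]['region'].astype(np.float32) if L else None
PL=([-.008,.008],[-.025,.025],[0,.045])
E
python3 - <<'E'
from h import *
S={n:snapshot(n) for n in('top','side')}
for g,yaw in(((.606,-.172,.0225),1.4),((.45,-.231,.0225),1.8)):
    V={}
    for n,s in S.items():
        r=near(n,'plate_a_center',proj(s,g))
        if r is not None: V[n]=(s,r)
    for k in (['top'],['side'],['top','side']):
        v=[V[q] for q in k if q in V]
        if v: print(k,len(v),fit(v,[g[0],g[1],yaw],*PL))
J={n:max(finder.masks_of(n,'jaw'),key=lambda d:d['confidence']) for n in S}
for k in (['top'],['side'],['top','side']):
    print('jaw',k,fit([(S[q],J[q]['region'].astype(np.float32)) for q in k],[.5,.035,-.25],[-.03,.03],[-.007,.007],[.008,.062]))
c=S['top']['img'][200:335,65:285,::-1]
cv2.imwrite('pics/jig.png',np.clip(cv2.resize(c,None,fx=3.6,fy=3.6,interpolation=cv2.INTER_CUBIC)*1.6,0,255).astype(np.uint8))
E
```

```text
['top'] 1 (array([ 0.60414318, -0.16733298,  2.95211755]), np.float64(0.07575124502182007))
['side'] 1 (array([ 0.60390038, -0.16884265,  2.94892785]), np.float64(0.03060859441757202))
['top', 'side'] 2 (array([ 0.60392112, -0.16811812, -0.19699135]), np.float64(0.0635899007320404))
jaw ['top'] (array([ 0.50544667,  0.03525268, -0.28585304]), np.float64(0.06806939840316772))
jaw ['side'] (array([ 0.50502435,  0.03347276, -0.31127441]), np.float64(0.054598867893218994))
jaw ['top', 'side'] (array([ 0.50516817,  0.03489096, -0.29891398]), np.float64(0.06649920344352722))
```

View pics/jig.png

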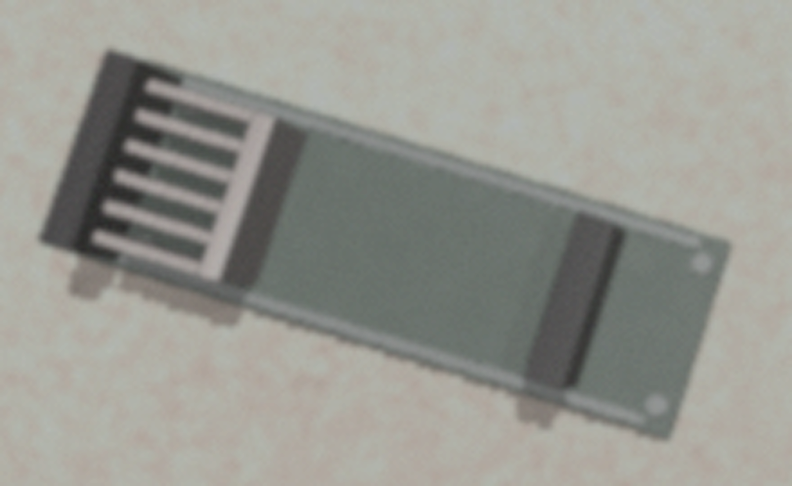

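The crop shows the bed's jaw-side corners at (732,240) and (668,440). The sink's top front edge runs (274,119)-(221,281), with its foot at (305,130)-(250,287).

Run:
```python
from h import *
s=snapshot('top')
P=lambda a,z: at(s,[65+(a[0]+.5)/3.6-.5,200+(a[1]+.5)/3.6-.5],z)[:2]
def show(n,a,b,z,off):
    A,B=P(a,z),P(b,z); d=A-B; L=np.hypot(*d); x=d/L; yaw=np.arctan2(x[1],x[0]); y=np.array([-x[1],x[0]])
    print(n,'len',L.round(4),'yaw',yaw.round(3),'gap',((A+B)/2-off*y).round(4))
show('bed end',(732,240),(668,440),.008,-.106)
show('sink top',(274,119),(221,281),.060,.055)
show('sink foot',(305,130),(250,287),.008,.055)
for p in range(3):
  V=[]
  for n in('side','top'):
    s=snapshot(n)
    for t in('plate_b_center','plate_a_center'):
        r=near(n,t,proj(s,(.45,-.231,.0225)),16)
        if r is not None: V.append((s,r)); print(n,fit([(s,r)],[.45,-.231,1.8],*PL)); break
  if len(V)==2: print('both',fit(V,[.45,-.231,1.8],*PL)); break
```

```text
bed end len 0.077 yaw -0.297 gap [0.5227 0.0928]
sink top len 0.0581 yaw -0.278 gap [0.5227 0.0924]
sink foot len 0.0608 yaw -0.301 gap [0.5225 0.0947]
side (array([ 0.45345881, -0.23413781,  3.44952833]), np.float64(0.08716362714767456))
top (array([ 0.45398161, -0.23274726,  0.31792465]), np.float64(0.05436372756958008))
both (array([ 0.45372516, -0.23309181,  0.31375797]), np.float64(0.07647714018821716))
```

```bash
cat >> h.py <<'E'
def plan(cur,wps):
    """cur=(x,y,z,yaw), wps=list of (x,y,z,yaw,grip,hold rows). prints calls (rounded, tracked)"""
    x,y,z,w=cur
    for X,Y,Z,W,g,h in wps:
        while True:
            d=np.array([X-x,Y-y]); c,s=np.cos(w),np.sin(w)
            t=np.array([c*d[0]+s*d[1], s*d[0]-c*d[1], z-Z])*10
            r=-(W-w)/(np.pi/2)
            k=max(1,abs(t).max()/1.0,abs(r)/.47)
            tq=(t/k).round(3); rq=round(r/k,3)
            n=int(max(np.ceil(np.linalg.norm(tq)*100/48),np.ceil(abs(rq)*90/8.5),1))
            n=min(5,n+(h if k==1 else 0))
            print('%g %g %g 0 0 %g %g'%(*tq,rq,g),'x',n)
            x+=(c*tq[0]+s*tq[1])/10; y+=(s*tq[0]-c*tq[1])/10; z-=tq[2]/10; w-=rq*np.pi/2
            if k==1: break
    print('end',np.round([x,y,z,w],4))
def cur():
    o=robot.get_obs(); e=o['ee_rot']; return (*o['tool_pos'],e[2])
E
python3 - <<'E'
from h import *
o=robot.get_obs(); print(o['time'],o['tool_pos'],o['ee_rot'],o['width'])
x,y,z,w=cur()
for W in(-.197,2.945): plan((x,y,z,w),[(.604,-.168,.12,W,94,0),(.604,-.168,.009,W,94,2)])
E
```

```text
1.15 [0.21055107 0.50813926 0.20550787] [ 3.14146935e+00 -7.11694830e-06  2.74878637e+00] 0.0942004777155865
-1 -0.762 0.137 0 0 0.301 94 x 4
-1 -0.18 0.111 0 0 0.244 94 x 3
-1 0.208 0.112 0 0 0.245 94 x 3
-1 0.67 0.132 0 0 0.288 94 x 4
-0.584 1 0.126 0 0 0.278 94 x 3
-0.092 1 0.11 0 0 0.241 94 x 3
0.295 1 0.114 0 0 0.25 94 x 3
0.075 0.093 0.013 0 0 0.028 94 x 1
-0 0 1 0 0 0 94 x 3
-0 0 0.11 0 0 0 94 x 3
end [ 0.604  -0.168   0.009  -0.1965]
-1 -0.762 0.137 0 0 -0.02 94 x 3
-1 -0.813 0.141 0 0 -0.021 94 x 3
-1 -0.869 0.145 0 0 -0.021 94 x 3
-1 -0.928 0.149 0 0 -0.022 94 x 3
-1 -0.995 0.154 0 0 -0.022 94 x 3
-0.805 -0.859 0.129 0 0 -0.019 94 x 3
-0 0 1 0 0 0 94 x 3
-0 0 0.11 0 0 0 94 x 3
end [ 0.604  -0.168   0.009   2.9451]
```

{"fn": "drive_tool", "kwargs": {
  "deltas": "-1 -0.762 0.137 0 0 -0.02 94;-1 -0.762 0.137 0 0 -0.02 94;-1 -0.762 0.137 0 0 -0.02 94"
}}

```text
time: 1.45
tool_pos: [0.2747, 0.397, 0.1914]
ee_rot: [-3.141, 0.001, 2.779]
wrist_force: [0.8, 0.4, -0.4]
width: 0.0945
finger_force: 0.0
```

{"fn": "drive_tool", "kwargs": {
  "deltas": "-1 -0.813 0.141 0 0 -0.021 94;-1 -0.813 0.141 0 0 -0.021 94;-1 -0.813 0.141 0 0 -0.021 94"
}}

```text
time: 1.75
tool_pos: [0.3395, 0.2854, 0.1775]
ee_rot: [-3.141, 0.001, 2.811]
wrist_force: [-0.7, 0.8, 1.1]
width: 0.094
finger_force: 0.0
```

{"fn": "drive_tool", "kwargs": {
  "deltas": "-1 -0.869 0.145 0 0 -0.021 94;-1 -0.869 0.145 0 0 -0.021 94;-1 -0.869 0.145 0 0 -0.021 94"
}}

```text
time: 2.05
tool_pos: [0.4061, 0.171, 0.163]
ee_rot: [-3.141, 0.001, 2.844]
wrist_force: [0.5, 1.1, -0.8]
width: 0.0938
finger_force: 0.0
```

{"fn": "drive_tool", "kwargs": {
  "deltas": "-1 -0.928 0.149 0 0 -0.022 94;-1 -0.928 0.149 0 0 -0.022 94;-1 -0.928 0.149 0 0 -0.022 94"
}}

```text
time: 2.35
tool_pos: [0.4747, 0.0531, 0.1481]
ee_rot: [-3.141, 0.001, 2.879]
wrist_force: [0.2, 0.5, 1.0]
width: 0.0938
finger_force: 0.0
```

{"fn": "drive_tool", "kwargs": {
  "deltas": "-1 -0.995 0.154 0 0 -0.022 94;-1 -0.995 0.154 0 0 -0.022 94;-1 -0.995 0.154 0 0 -0.022 94"
}}

```text
time: 2.65
tool_pos: [0.5457, -0.0687, 0.1327]
ee_rot: [-3.142, 0.001, 2.914]
wrist_force: [0.6, 0.7, 0.2]
width: 0.094
finger_force: 0.0
```

{"fn": "drive_tool", "kwargs": {
  "deltas": "-0.805 -0.859 0.129 0 0 -0.019 94;-0.805 -0.859 0.129 0 0 -0.019 94;-0.805 -0.859 0.129 0 0 -0.019 94;-0.805 -0.859 0.129 0 0 -0.019 94;-0.805 -0.859 0.129 0 0 -0.019 94"
}}

```text
time: 3.15
tool_pos: [0.6037, -0.1677, 0.1196]
ee_rot: [3.141, -0.001, 2.945]
wrist_force: [-0.3, 0.3, 0.5]
width: 0.0942
finger_force: 0.0
```

{"fn": "drive_tool", "kwargs": {
  "deltas": "0 0 0.4 0 0 0 94;0 0 0.8 0 0 0 94;0 0 1 0 0 0 94;0 0 1 0 0 0 94"
}}

```text
time: 3.55
tool_pos: [0.6006, -0.1651, 0.0162]
ee_rot: [3.14, -0.008, 2.947]
wrist_force: [-0.8, -0.0, 0.6]
width: 0.0943
finger_force: 0.0
```

{"fn": "drive_tool", "kwargs": {
  "deltas": "0 0 0.11 0 0 0 94;0 0 0.11 0 0 0 94;0 0 0.11 0 0 0 46;0 0 0.11 0 0 0 46;0 0 0.11 0 0 0 46"
}}

```text
time: 4.05
tool_pos: [0.6047, -0.1683, 0.0102]
ee_rot: [-3.141, 0.002, 2.945]
wrist_force: [0.2, -0.3, -0.2]
width: 0.0733
finger_force: 0.0
```

{"fn": "drive_tool", "kwargs": {
  "deltas": "0 0 0 0 0 0 40;0 0 0 0 0 0 40;0 0 0 0 0 0 40;0 0 0 0 0 0 40;0 0 0 0 0 0 40"
}}

```text
time: 4.55
tool_pos: [0.604, -0.1683, 0.0091]
ee_rot: [-3.141, 0.0, 2.945]
wrist_force: [0.3, -1.3, 1.5]
width: 0.0501
finger_force: 30.0
```

Run:
```python
from h import *
plan((.604,-.168,.009,2.945),[(.604,-.168,.109,2.945,40,1),(.533,.1277,.13,1.276,40,2),(.533,.1277,.03,1.276,40,2),(.533,.1277,.018,1.276,40,2)])
```

```text
0 0 -1 0 0 -0 40 x 4
0.461 1 -0.076 0 0 0.385 40 x 5
1 0.591 -0.08 0 0 0.406 40 x 5
0.774 -0.081 -0.054 0 0 0.272 40 x 5
0 -0 1 0 0 -0 40 x 5
0 -0 0.12 0 0 -0 40 x 3
end [0.533  0.1277 0.018  1.2752]
```

{"fn": "drive_tool", "kwargs": {
  "deltas": "0 0 -0.3 0 0 0 40;0 0 -0.6 0 0 0 40;0 0 -1 0 0 0 40;0 0 -1 0 0 0 40"
}}

```text
time: 4.95
tool_pos: [0.6076, -0.1693, 0.1161]
ee_rot: [-3.14, 0.012, 2.945]
wrist_force: [-0.1, 0.6, -0.9]
width: 0.0498
finger_force: 30.0
```

{"fn": "drive_tool", "kwargs": {
  "deltas": "0.461 1 -0.076 0 0 0.385 40;0.461 1 -0.076 0 0 0.385 40;0.461 1 -0.076 0 0 0.385 40;0.461 1 -0.076 0 0 0.385 40;0.461 1 -0.076 0 0 0.385 40"
}}

```text
time: 5.45
tool_pos: [0.5775, -0.06, 0.1153]
ee_rot: [-3.141, -0.002, 2.342]
wrist_force: [0.1, -0.4, -1.7]
width: 0.0499
finger_force: 30.0
```

{"fn": "drive_tool", "kwargs": {
  "deltas": "1 0.591 -0.08 0 0 0.406 40;1 0.591 -0.08 0 0 0.406 40;1 0.591 -0.08 0 0 0.406 40;1 0.591 -0.08 0 0 0.406 40;1 0.591 -0.08 0 0 0.406 40"
}}

```text
time: 5.95
tool_pos: [0.5507, 0.0526, 0.1236]
ee_rot: [-3.14, -0.0, 1.703]
wrist_force: [-0.5, -0.3, -1.1]
width: 0.0499
finger_force: 30.0
```

{"fn": "drive_tool", "kwargs": {
  "deltas": "0.774 -0.081 -0.054 0 0 0.272 40;0.774 -0.081 -0.054 0 0 0.272 40;0.774 -0.081 -0.054 0 0 0.272 40;0.774 -0.081 -0.054 0 0 0.272 40;0.774 -0.081 -0.054 0 0 0.272 40"
}}

```text
time: 6.45
tool_pos: [0.5328, 0.1271, 0.1292]
ee_rot: [-3.14, 0.001, 1.279]
wrist_force: [0.3, -0.7, -1.0]
width: 0.0496
finger_force: 30.0
```

Run:
```python
from h import *
print(robot.get_obs()['tool_pos'],robot.get_obs()['ee_rot'],robot.get_obs()['width'])
s=snapshot('side'); 
a=s['img'][200:410,220:500,::-1]
cv2.imwrite('pics/c1.png',np.clip(cv2.resize(a,None,fx=2.8,fy=2.8)*1.5,0,255).astype(np.uint8))
```

```text
[0.53275727 0.12709486 0.12916957] [-3.14047880e+00  6.55889512e-04  1.27921433e+00] 0.049602792559297754
```

View pics/c1.png

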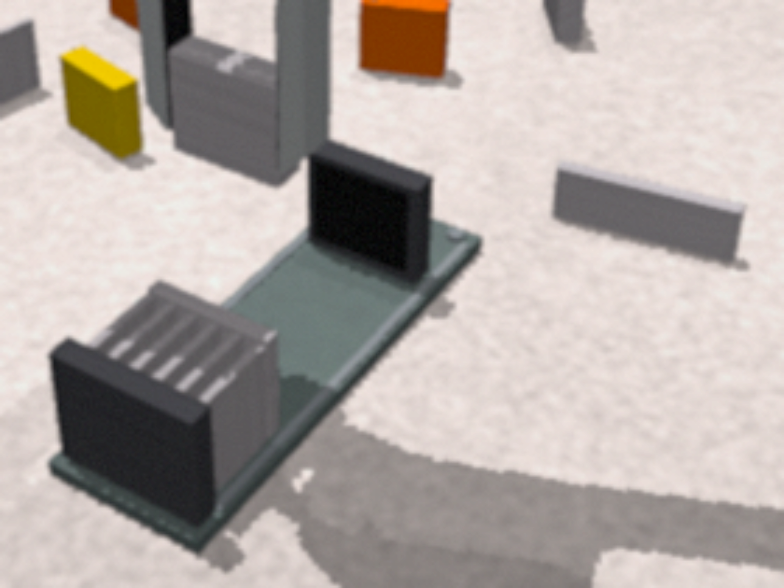

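The side view shows the plate held upright and square between the fingers at crop (230,110), with the gap below clear. I'm lowering it.

{"fn": "drive_tool", "kwargs": {
  "deltas": "0 0 0.3 0 0 0 40;0 0 0.6 0 0 0 40;0 0 0.9 0 0 0 40;0 0 1 0 0 0 40;0 0 1 0 0 0 40"
}}

```text
time: 7.0
tool_pos: [0.5315, 0.1268, 0.028]
ee_rot: [-3.137, 0.002, 1.276]
wrist_force: [0.3, -0.1, 0.0]
width: 0.0495
finger_force: 30.0
```

{"fn": "drive_tool", "kwargs": {
  "deltas": "0 0 0.06 0 0 0 40;0 0 0.12 0 0 0 40;0 0 0.12 0 0 0 40;0 0 0.12 0 0 0 40"
}}

```text
time: 7.4
tool_pos: [0.5333, 0.1277, 0.0186]
ee_rot: [3.141, -0.0, 1.276]
wrist_force: [-0.8, -0.4, -1.7]
width: 0.05
finger_force: 30.0
```

{"fn": "drive_tool", "kwargs": {
  "deltas": "0 0 0.012 0 0 0 40;0 0 0.012 0 0 0 40;0 0 0.012 0 0 0 40"
}}

```text
time: 7.7
tool_pos: [0.5331, 0.1277, 0.0171]
ee_rot: [3.141, -0.0, 1.276]
wrist_force: [0.2, -0.1, -0.3]
width: 0.0497
finger_force: 30.0
```

{"fn": "drive_tool", "kwargs": {
  "deltas": "0 0 0 0 0 0 74;0 0 0 0 0 0 74;0 0 0 0 0 0 74;0 0 0 0 0 0 74;0 0 0 0 0 0 74"
}}

```text
time: 8.2
tool_pos: [0.5329, 0.1276, 0.0168]
ee_rot: [3.142, -0.0, 1.275]
wrist_force: [-0.4, 0.2, -0.2]
width: 0.0743
finger_force: 0.0
```

{"fn": "drive_tool", "kwargs": {
  "deltas": "0 0 -0.4 0 0 0 80;0 0 -0.8 0 0 0 80;0 0 -1 0 0 0 94;0 0 -1 0 0 0 94;0 0 -1 0 0 0 94"
}}

```text
time: 8.7
tool_pos: [0.5327, 0.1276, 0.1163]
ee_rot: [-3.141, 0.0, 1.275]
wrist_force: [0.1, -0.1, -1.0]
width: 0.0942
finger_force: 0.0
```

Run:
```python
from h import *
o=robot.get_obs();print(o['tool_pos'],o['ee_rot'],o['width'])
plan(cur(),[(.4537,-.2331,.12,.314,94,3),(.4537,-.2331,.02,.314,94,2),(.4537,-.2331,.009,.314,94,2)])
```

```text
[0.53272255 0.12759398 0.1163057 ] [-3.14143132e+00  1.98192513e-05  1.27537576e+00] 0.09419935407280296
-1 0.08 -0.01 0 0 0.166 94 x 3
-1 0.354 -0.011 0 0 0.176 94 x 3
-1 0.709 -0.012 0 0 0.203 94 x 3
-0.238 0.324 -0.004 0 0 0.067 94 x 4
-0 0 1 0 0 0 94 x 3
-0 0 0 0 0 0 94 x 3
-0 0 0.11 0 0 0 94 x 3
end [ 0.4537 -0.233   0.009   0.314 ]
```

{"fn": "drive_tool", "kwargs": {
  "deltas": "-1 0.08 -0.01 0 0 0.166 94;-1 0.08 -0.01 0 0 0.166 94;-1 0.08 -0.01 0 0 0.166 94"
}}

```text
time: 9.0
tool_pos: [0.509, 0.0251, 0.1149]
ee_rot: [-3.138, 0.005, 1.007]
wrist_force: [0.1, 0.2, -0.1]
width: 0.094
finger_force: 0.0
```

{"fn": "drive_tool", "kwargs": {
  "deltas": "-1 0.354 -0.011 0 0 0.176 94;-1 0.354 -0.011 0 0 0.176 94;-1 0.354 -0.011 0 0 0.176 94"
}}

```text
time: 9.3
tool_pos: [0.4867, -0.0774, 0.1166]
ee_rot: [-3.139, 0.004, 0.732]
wrist_force: [0.4, 1.5, -0.2]
width: 0.0938
finger_force: 0.0
```

{"fn": "drive_tool", "kwargs": {
  "deltas": "-1 0.709 -0.012 0 0 0.203 94;-1 0.709 -0.012 0 0 0.203 94;-1 0.709 -0.012 0 0 0.203 94"
}}

```text
time: 9.6
tool_pos: [0.4613, -0.1953, 0.1181]
ee_rot: [-3.139, 0.002, 0.416]
wrist_force: [0.2, 0.5, 0.6]
width: 0.0939
finger_force: 0.0
```

{"fn": "drive_tool", "kwargs": {
  "deltas": "-0.238 0.324 -0.004 0 0 0.067 94;-0.238 0.324 -0.004 0 0 0.067 94;-0.238 0.324 -0.004 0 0 0.067 94;-0.238 0.324 -0.004 0 0 0.067 94"
}}

```text
time: 10.0
tool_pos: [0.454, -0.2313, 0.1193]
ee_rot: [-3.139, 0.001, 0.317]
wrist_force: [0.0, -0.7, -0.6]
width: 0.0939
finger_force: 0.0
```

Run:
```python
from h import *
print(robot.get_obs()['tool_pos'],robot.get_obs()['ee_rot'][2])
s=snapshot('side')
c=s['img'][170:400,220:500,::-1]
cv2.imwrite('pics/c2.png',np.clip(cv2.resize(c,None,fx=2.6,fy=2.6)*1.5,0,255).astype(np.uint8))
r=near('side','plate_a_center',proj(s,(.533,.1277,.03)),20)
if r is not None: print(fit([(s,r)],[.533,.1277,1.276],*PL[:2],[.008,.053]))
```

```text
[ 0.4539813  -0.23131033  0.11928624] 0.316580576923539
(array([0.53195576, 0.12642942, 1.00666701]), np.float64(0.585098385810852))
```

View pics/c2.png

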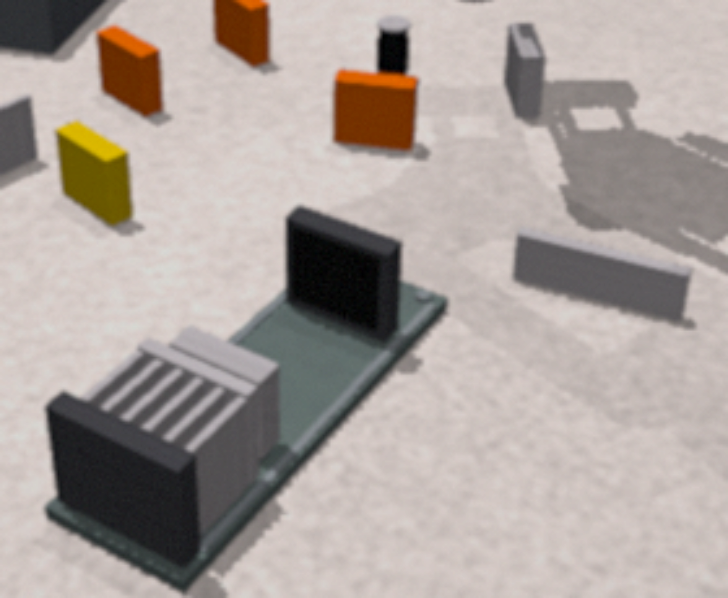

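Plate 1 stands square in front of the heat sink at crop (225,355). Plate 2 at (525,70) is still standing, so I'm grasping it.

{"fn": "drive_tool", "kwargs": {
  "deltas": "0 0 0.4 0 0 0 94;0 0 0.8 0 0 0 94;0 0 1 0 0 0 94;0 0 1 0 0 0 94"
}}

```text
time: 10.5
tool_pos: [0.4515, -0.23, 0.0166]
ee_rot: [-3.135, 0.005, 0.316]
wrist_force: [-0.1, 0.5, 0.9]
width: 0.0939
finger_force: 0.0
```

{"fn": "drive_tool", "kwargs": {
  "deltas": "0 0 0.11 0 0 0 94;0 0 0.11 0 0 0 94;0 0 0.11 0 0 0 46;0 0 0.11 0 0 0 46;0 0 0.11 0 0 0 46"
}}

```text
time: 11.0
tool_pos: [0.4546, -0.2334, 0.0105]
ee_rot: [3.14, -0.001, 0.314]
wrist_force: [-0.3, 0.1, 0.5]
width: 0.0735
finger_force: 0.0
```

{"fn": "drive_tool", "kwargs": {
  "deltas": "0 0 0 0 0 0 40;0 0 0 0 0 0 40;0 0 0 0 0 0 40;0 0 0 0 0 0 40;0 0 0 0 0 0 40"
}}

```text
time: 11.5
tool_pos: [0.4541, -0.2332, 0.0096]
ee_rot: [3.141, -0.0, 0.314]
wrist_force: [0.7, -1.2, 0.7]
width: 0.0497
finger_force: 30.0
```

Run:
```python
from h import *
o=robot.get_obs();print(o['tool_pos'],o['ee_rot'],o['width'])
gy=.000; X,Y=.5225+gy*.2907,.0933+gy*.9568
plan((.4537,-.233,.009,.314),[(.4537,-.233,.109,.314,40,1),(X,Y,.13,1.276,40,2),(X,Y,.03,1.276,40,2),(X,Y,.017,1.276,40,2)])
```

```text
[ 0.45407843 -0.23324609  0.00963303] [ 3.14106886e+00 -2.23007230e-04  3.14069935e-01] 0.04974630495785889
0 0 -1 0 0 -0 40 x 4
0.575 -1 -0.073 0 0 -0.212 40 x 3
1 -0.87 -0.083 0 0 -0.243 40 x 3
0.808 -0.281 -0.054 0 0 -0.157 40 x 4
0 0 1 0 0 -0 40 x 5
0 0 0.13 0 0 -0 40 x 3
end [0.5225 0.0933 0.017  1.2753]
```

{"fn": "drive_tool", "kwargs": {
  "deltas": "0 0 -0.3 0 0 0 40;0 0 -0.6 0 0 0 40;0 0 -1 0 0 0 40;0 0 -1 0 0 0 40"
}}

```text
time: 11.9
tool_pos: [0.4572, -0.235, 0.1155]
ee_rot: [3.133, -0.008, 0.314]
wrist_force: [0.5, -0.4, 1.1]
width: 0.05
finger_force: 30.0
```

{"fn": "drive_tool", "kwargs": {
  "deltas": "0.575 -1 -0.073 0 0 -0.212 40;0.575 -1 -0.073 0 0 -0.212 40;0.575 -1 -0.073 0 0 -0.212 40;0.575 -1 -0.073 0 0 -0.212 40"
}}

```text
time: 12.3
tool_pos: [0.4774, -0.1177, 0.1155]
ee_rot: [-3.14, 0.0, 0.651]
wrist_force: [-0.4, -0.9, -1.2]
width: 0.0499
finger_force: 30.0
```

{"fn": "drive_tool", "kwargs": {
  "deltas": "1 -0.87 -0.083 0 0 -0.243 40;1 -0.87 -0.083 0 0 -0.243 40;1 -0.87 -0.083 0 0 -0.243 40;1 -0.87 -0.083 0 0 -0.243 40"
}}

```text
time: 12.7
tool_pos: [0.5052, 0.012, 0.1242]
ee_rot: [-3.14, -0.001, 1.033]
wrist_force: [-0.3, -1.0, -0.9]
width: 0.0504
finger_force: 30.0
```

{"fn": "drive_tool", "kwargs": {
  "deltas": "0.808 -0.281 -0.054 0 0 -0.157 40;0.808 -0.281 -0.054 0 0 -0.157 40;0.808 -0.281 -0.054 0 0 -0.157 40;0.808 -0.281 -0.054 0 0 -0.157 40;0.808 -0.281 -0.054 0 0 -0.157 40"
}}

```text
time: 13.2
tool_pos: [0.5223, 0.0914, 0.1297]
ee_rot: [-3.141, 0.001, 1.272]
wrist_force: [-0.0, 0.4, -1.6]
width: 0.0497
finger_force: 30.0
```

{"fn": "drive_tool", "kwargs": {
  "deltas": "0 0 0.3 0 0 0 40;0 0 0.6 0 0 0 40;0 0 0.9 0 0 0 40;0 0 1 0 0 0 40;0 0 1 0 0 0 40"
}}

```text
time: 13.7
tool_pos: [0.5211, 0.0919, 0.0286]
ee_rot: [-3.138, 0.002, 1.273]
wrist_force: [-0.6, 0.5, -0.7]
width: 0.0495
finger_force: 30.0
```

{"fn": "drive_tool", "kwargs": {
  "deltas": "0 0 0.07 0 0 0 40;0 0 0.13 0 0 0 40;0 0 0.13 0 0 0 40;0 0 0.13 0 0 0 40"
}}

```text
time: 14.1
tool_pos: [0.5232, 0.0934, 0.0182]
ee_rot: [3.14, -0.0, 1.275]
wrist_force: [-0.5, -0.9, -1.0]
width: 0.0499
finger_force: 30.0
```

{"fn": "drive_tool", "kwargs": {
  "deltas": "0 0 0 0 0 0 74;0 0 0 0 0 0 74;0 0 0 0 0 0 74;0 0 0 0 0 0 74;0 0 0 0 0 0 74"
}}

```text
time: 14.6
tool_pos: [0.5227, 0.0933, 0.0176]
ee_rot: [3.141, -0.0, 1.275]
wrist_force: [0.3, 0.2, -0.1]
width: 0.0739
finger_force: 0.0
```

{"fn": "drive_tool", "kwargs": {
  "deltas": "0 0 -0.4 0 0 0 80;0 0 -0.8 0 0 0 80;0 0 -1 0 0 0 80;0 0 -1 0 0 0 80;0 0 -1 0 0 0 80"
}}

```text
time: 15.1
tool_pos: [0.5224, 0.0932, 0.117]
ee_rot: [-3.141, 0.0, 1.275]
wrist_force: [0.2, 0.1, 0.0]
width: 0.0803
finger_force: 0.0
```

Run:
```python
from h import *
o=robot.get_obs();print(o['tool_pos'],o['ee_rot'],o['width'])
gy=-.1; X,Y=.5225+gy*.2907,.0933+gy*.9568
plan((.5225,.0933,.117,1.2753),[(X,Y,.117,1.276,0,2),(X,Y,.03,1.276,0,2)])
```

```text
[0.52244063 0.09324046 0.11696014] [-3.14134842e+00  8.60079252e-05  1.27540508e+00] 0.08028054520502759
-1 0.001 0 0 0 -0 0 x 5
0 -0 0.87 0 0 -0 0 x 4
end [ 0.4935 -0.0024  0.03    1.2753]
```

{"fn": "drive_tool", "kwargs": {
  "deltas": "-1 0 0 0 0 0 10;-1 0 0 0 0 0 10;-1 0 0 0 0 0 10;-1 0 0 0 0 0 10;-1 0 0 0 0 0 10"
}}

```text
time: 15.6
tool_pos: [0.493, -0.0016, 0.116]
ee_rot: [-3.139, -0.0, 1.276]
wrist_force: [0.4, 0.8, 0.2]
width: 0.0435
finger_force: 0.0
```

{"fn": "drive_tool", "kwargs": {
  "deltas": "0 0 0 0 0 0 10;0 0 0.3 0 0 0 10;0 0 0.6 0 0 0 10;0 0 0.87 0 0 0 10;0 0 0.87 0 0 0 10"
}}

```text
time: 16.1
tool_pos: [0.49, -0.0008, 0.0261]
ee_rot: [-3.132, 0.001, 1.277]
wrist_force: [-0.7, -0.7, 0.4]
width: 0.0102
finger_force: 0.0
```

Run:
```python
from h import *
o=robot.get_obs();print(o['tool_pos'],o['ee_rot'],o['width'])
s=snapshot('side')
c=s['img'][170:400,220:500,::-1]
cv2.imwrite('pics/c3.png',np.clip(cv2.resize(c,None,fx=2.6,fy=2.6)*1.5,0,255).astype(np.uint8))
```

```text
[ 0.49000138 -0.00082916  0.02606289] [-3.13215904e+00  1.44612413e-03  1.27737301e+00] 0.01021393942176559
```

View pics/c3.png

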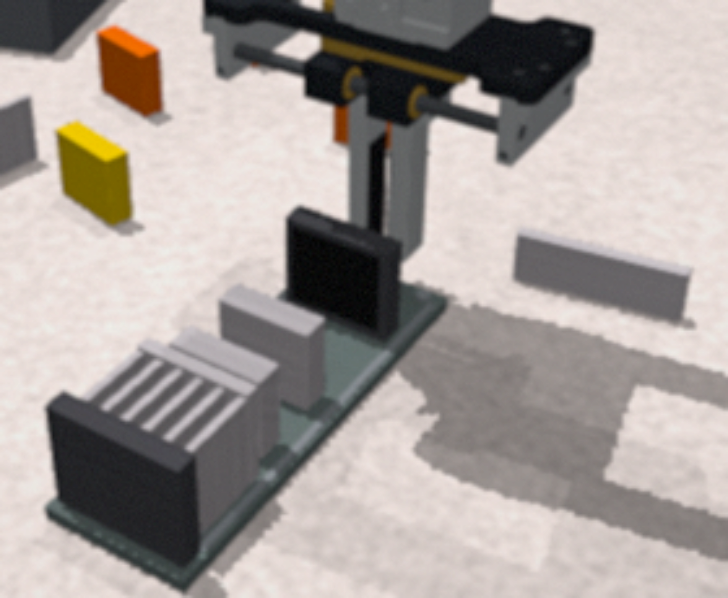

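Both plates stand square in the gap, at crop (225,355) and (272,345), with the closed fingers behind the jaw. I'm pushing gently.

{"fn": "drive_tool", "kwargs": {
  "deltas": "0.1 0 0 0 0 0 10;0.2 0 0 0 0 0 10;0.25 0 0 0 0 0 10;0.3 0 0 0 0 0 10;0.35 0 0 0 0 0 10"
}}

```text
time: 16.65
tool_pos: [0.5047, 0.0311, 0.0315]
ee_rot: [3.139, 0.0, 1.276]
wrist_force: [-0.3, -3.2, 1.6]
width: 0.0101
finger_force: 1.4
```

{"fn": "drive_tool", "kwargs": {
  "deltas": "0.06 0 0 0 0 0 10;0.12 0 0 0 0 0 10;0.18 0 0 0 0 0 10;0.24 0 0 0 0 0 10;0.3 0 0 0 0 0 10"
}}

```text
time: 17.15
tool_pos: [0.5126, 0.0602, 0.0304]
ee_rot: [-3.141, 0.0, 1.275]
wrist_force: [-0.5, -2.8, 1.7]
width: 0.0098
finger_force: 1.5
```

{"fn": "drive_tool", "kwargs": {
  "deltas": "0.05 0 0 0 0 0 10;0.1 0 0 0 0 0 10;0.15 0 0 0 0 0 10;0.2 0 0 0 0 0 10;0.25 0 0 0 0 0 10"
}}

```text
time: 17.65
tool_pos: [0.5198, 0.084, 0.0304]
ee_rot: [-3.141, 0.0, 1.275]
wrist_force: [-0.9, -3.1, 2.4]
width: 0.0101
finger_force: 1.8
```

{"fn": "drive_tool", "kwargs": {
  "deltas": "0.02 0 0 0 0 0 10;0.04 0 0 0 0 0 10;0.06 0 0 0 0 0 10;0.06 0 0 0 0 0 10"
}}

```text
time: 18.05
tool_pos: [0.5215, 0.0898, 0.0304]
ee_rot: [-3.141, -0.001, 1.275]
wrist_force: [-0.8, -3.0, 2.0]
width: 0.0099
finger_force: 1.3
```

{"fn": "drive_tool", "kwargs": {
  "deltas": "0.01 0 0 0 0 0 10;0.02 0 0 0 0 0 10;0.02 0 0 0 0 0 10"
}}

```text
time: 18.35
tool_pos: [0.5217, 0.0906, 0.0304]
ee_rot: [-3.141, 0.002, 1.275]
wrist_force: [-2.4, -5.1, 2.4]
width: 0.0103
finger_force: 2.7
```

{"fn": "drive_tool", "kwargs": {
  "deltas": "0.01 0 0 0 0 0 10;0.01 0 0 0 0 0 10;0.01 0 0 0 0 0 10"
}}

```text
time: 18.65
tool_pos: [0.5217, 0.0906, 0.0305]
ee_rot: [-3.141, 0.004, 1.275]
wrist_force: [-2.4, -7.8, 3.7]
width: 0.0098
finger_force: 4.0
```

{"fn": "drive_tool", "kwargs": {
  "deltas": "0.01 0 0 0 0 0 10;0.02 0 0 0 0 0 10;0.02 0 0 0 0 0 10"
}}

```text
time: 18.95
tool_pos: [0.5217, 0.0906, 0.0305]
ee_rot: [-3.141, 0.008, 1.275]
wrist_force: [-4.5, -12.7, 5.8]
width: 0.01
finger_force: 6.5
```

{"fn": "drive_tool", "kwargs": {
  "deltas": "-0.1 0 0 0 0 0 10;-0.25 0 0 0 0 0 10;-0.4 0 0 0 0 0 10;-0.4 0 0 0 0 0 10"
}}

```text
time: 19.35
tool_pos: [0.5106, 0.0546, 0.0302]
ee_rot: [-3.141, -0.0, 1.273]
wrist_force: [0.2, 0.2, -0.7]
width: 0.0101
finger_force: 0.0
```

{"fn": "drive_tool", "kwargs": {
  "deltas": "0 0 -0.4 0 0 0 10;-0.4 0 -0.8 0 0 0 10;-0.8 0 -1 0 0 0 10;-1 0 -1 0 0 0 10;-1 0 -1 0 0 0 10"
}}

```text
time: 19.85
tool_pos: [0.4825, -0.0416, 0.1319]
ee_rot: [3.138, -0.001, 1.272]
wrist_force: [0.1, 0.1, 0.1]
width: 0.0101
finger_force: 0.0
```

Run:
```python
from h import *
o=robot.get_obs();print(o['tool_pos'],o['wrist_force'])
s=snapshot('side');t=snapshot('top')
f=lambda c,k:np.clip(cv2.resize(c[:,:,::-1],None,fx=k,fy=k,interpolation=cv2.INTER_CUBIC)*1.5,0,255).astype(np.uint8)
a=f(s['img'][250:400,220:400],2.1);b=f(t['img'][190:340,65:245],2.1)
cv2.imwrite('pics/c4.png',np.hstack([a,b]))
for n,q in(('side',s),('top',t)):
    for d in finder.masks_of(n,'jaw')[:1]:
        p,c=fit([(q,d['region'].astype(np.float32))],[.528,.108,-.295],[-.03,.03],[-.007,.007],[.008,.062]); print(n,p,c,'travel',(p[0]-.5225)*.2907+(p[1]-.0933)*.9568+.062)
```

```text
[ 0.482476   -0.04160793  0.13190279] [0.05685033 0.06368692 0.08776441]
side [ 0.52647754  0.10280304 -0.45191138] 0.4999355673789978 travel 0.0722487845226369
top [ 0.52843643  0.11188671 -0.34794226] 0.6297019720077515 travel 0.08150948479670411
```

View pics/c4.png

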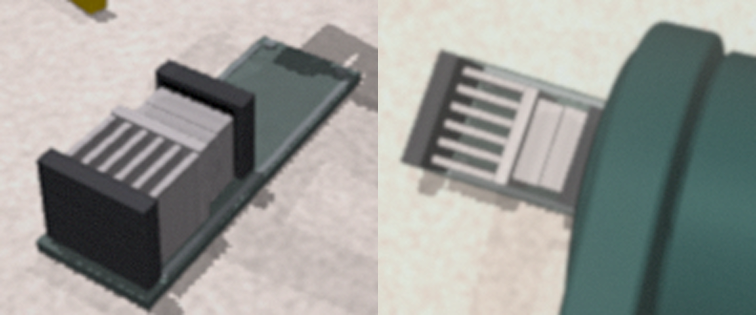

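The pictures show the heat sink, both plates and the jaw packed tight and square, at crop (185,120) and (550,145). The push force rose to about 13 N with no further movement, and the arm is now clear, so I'm handing in.

```bash
python3 -c "
from bench import robot
print(robot.close_job())"
```

```text
the job is handed in; nothing more can be done
None
```

I placed both aluminium plates upright and square in the gap, pushed the jaw until the pack was tight against the heat sink, moved the arm clear and handed the job in; the judging result was not shown.

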